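Load the swing-out rotor in balanced pairs

TASK

Load the centrifuge rotor so that it will run in balance: take the two tall and the two medium tubes from the wire rack and set one into each of the rotor's four hanging buckets, right down to the bottom, each tube directly opposite its equal across the rotor. The single short tube has no partner: leave it standing in the rack.

Things in the scene. Friction and masses are not known exactly. Their poses are not given: they have to be found in the camera images.
- tall_1: Tall centrifuge tube, 100 mm high, 29 mm in diameter, translucent, blue screw cap on top (34 mm in diameter, 14 mm high); the last 13 mm taper to a flat 18 mm foot. Origin at the centre of its underside, z up to the cap. One of two alike. Starts upright in the wire rack, underside 6 mm above the bench; room for fingers across the rack's short direction (see short_odd).
- tall_2: Tall centrifuge tube, 100 mm high, 29 mm in diameter, translucent, blue screw cap on top (34 mm in diameter, 14 mm high); the last 13 mm taper to a flat 18 mm foot. Origin at the centre of its underside, z up to the cap. One of two alike. Starts upright in the wire rack, underside 6 mm above the bench; room for fingers across the rack's short direction (see short_odd).
- medium_1: Medium-height centrifuge tube, 75 mm high, 29 mm in diameter, translucent, blue screw cap on top (34 mm in diameter, 14 mm high); the last 13 mm taper to a flat 18 mm foot. Origin at the centre of its underside, z up to the cap. One of two alike. Starts upright in the wire rack, underside 6 mm above the bench; room for fingers across the rack's short direction (see short_odd).
- medium_2: Medium-height centrifuge tube, 75 mm high, 29 mm in diameter, translucent, blue screw cap on top (34 mm in diameter, 14 mm high); the last 13 mm taper to a flat 18 mm foot. Origin at the centre of its underside, z up to the cap. One of two alike. Starts upright in the wire rack, underside 6 mm above the bench; room for fingers across the rack's short direction (see short_odd).
- short_odd: Short, single centrifuge tube, 50 mm high, 29 mm in diameter, translucent, blue screw cap on top (34 mm in diameter, 14 mm high); the last 13 mm taper to a flat 18 mm foot. Origin at the centre of its underside, z up to the cap. No twin. Rack: fixed, white wire, 2 rows of 5 cells, pitch 38 mm, upper wires 40 mm above the bench; the 5 tubes zigzag in alternate cells along it.
- bucket_1: Hanging steel bucket of the rotor: round cup, 42 mm outside, bore 36 mm, 38 mm deep. Origin on its trunnion axis in mid-bore, 58 mm above the bench: rim 10 mm above it, inner floor 28 mm below. x radially outward, y along the trunnions, z up. Swings a little about y, hangs upright again. 65 mm from the rotor's axis; facing it across the rotor is bucket_3.
- bucket_2: Hanging steel bucket of the rotor: round cup, 42 mm outside, bore 36 mm, 38 mm deep. Origin on its trunnion axis in mid-bore, 58 mm above the bench: rim 10 mm above it, inner floor 28 mm below. x radially outward, y along the trunnions, z up. Swings a little about y, hangs upright again. 65 mm from the rotor's axis; facing it across the rotor is bucket_4.
- bucket_3: Hanging steel bucket of the rotor: round cup, 42 mm outside, bore 36 mm, 38 mm deep. Origin on its trunnion axis in mid-bore, 58 mm above the bench: rim 10 mm above it, inner floor 28 mm below. x radially outward, y along the trunnions, z up. Swings a little about y, hangs upright again. 65 mm from the rotor's axis; facing it across the rotor is bucket_1.
- bucket_4: Hanging steel bucket of the rotor: round cup, 42 mm outside, bore 36 mm, 38 mm deep. Origin on its trunnion axis in mid-bore, 58 mm above the bench: rim 10 mm above it, inner floor 28 mm below. x radially outward, y along the trunnions, z up. Swings a little about y, hangs upright again. 65 mm from the rotor's axis; facing it across the rotor is bucket_2.
- rotor: Four-place swing-out centrifuge rotor on a round grey stand, fixed: cross-shaped aluminium yoke, about 90 mm in radius, arms up to 63 mm and hub screw up to 83 mm above the bench; buckets 1 to 4 hang round it 90 degrees apart. Origin on its vertical axis at bench height; x points to bucket_1, y to bucket_2. The hood juts out 660 mm above the far half of the bench: keep travel low.

How it is judged (in metres and radians):
At the end, for the whole second after the job is handed in: Tall tubes in two opposite buckets, medium tubes in the other two, one per bucket, each down to within 6 mm of the floor, upright within 0.25 rad, released and at rest (under 20 mm/s); the short tube still upright within 20 mm of where it stood (((((distance between tall_1 and bucket_1 below 0.036 m and z of tall_1 in the frame of bucket_1 below -0.022 m and distance between tall_2 and bucket_3 below 0.036 m and z of tall_2 in the frame of bucket_3 below -0.022 m) or (distance between tall_1 and bucket_3 below 0.036 m and z of tall_1 in the frame of bucket_3 below -0.022 m and distance between tall_2 and bucket_1 below 0.036 m and z of tall_2 in the frame of bucket_1 below -0.022 m)) and ((distance between medium_1 and bucket_2 below 0.036 m and z of medium_1 in the frame of bucket_2 below -0.022 m and distance between medium_2 and bucket_4 below 0.036 m and z of medium_2 in the frame of bucket_4 below -0.022 m) or (distance between medium_1 and bucket_4 below 0.036 m and z of medium_1 in the frame of bucket_4 below -0.022 m and distance between medium_2 and bucket_2 below 0.036 m and z of medium_2 in the frame of bucket_2 below -0.022 m))) or (((distance between tall_1 and bucket_2 below 0.036 m and z of tall_1 in the frame of bucket_2 below -0.022 m and distance between tall_2 and bucket_4 below 0.036 m and z of tall_2 in the frame of bucket_4 below -0.022 m) or (distance between tall_1 and bucket_4 below 0.036 m and z of tall_1 in the frame of bucket_4 below -0.022 m and distance between tall_2 and bucket_2 below 0.036 m and z of tall_2 in the frame of bucket_2 below -0.022 m)) and ((distance between medium_1 and bucket_1 below 0.036 m and z of medium_1 in the frame of bucket_1 below -0.022 m and distance between medium_2 and bucket_3 below 0.036 m and z of medium_2 in the frame of bucket_3 below -0.022 m) or (distance between medium_1 and bucket_3 below 0.036 m and z of medium_1 in the frame of bucket_3 below -0.022 m and distance between medium_2 and bucket_1 below 0.036 m and z of medium_2 in the frame of bucket_1 below -0.022 m)))) and angle between each of tall_1, tall_2, medium_1, medium_2, short_odd's own z axis and vertical below 0.25 rad and linear speed of each of tall_1, tall_2, medium_1, medium_2 below 0.02 m/s and distance of short_odd from where it was at the start of the episode below 0.02 m); the robot touches nothing.
It fails at once if the short odd tube is moved from its place (more than 30 mm) (distance of short_odd from where it was at the start of the episode above 0.03 m).
It also fails if it takes over 106 s, if anything falls off the work surface, if the arm or the gripper's body presses on something with over 40 N, if the wrist force passes 120 N, or if a joint passes its speed limit or range.

ROBOT

A 6-joint arm with a two-finger parallel gripper is mounted at the origin on a cart in front of the work surface, level with it; the furniture and walls round the work are solid. World frame = base frame: x ahead of the robot, y to its left, z up, the work surface at z = 0. Lengths are in mm, angles in degrees, forces in N, time in s.
With the tool pointing down it reaches from about 350 to 850 mm from the base axis. Payload 8.1 kg.
Tool frame: the origin (TCP) lies midway between the tips of the shut fingers; the grasp point (between the pads) lies 19 mm behind it; z points along the fingers, y is the line along which they close (so a half turn about z gives the same grasp; the last joint's range is limited). The gripper opens to 85 mm and grips with 20 to 120 N. Pads are 22 mm wide; open, the fingers measure 114 mm over their backs; the gripper's body (76 mm by 85 mm) begins 54 mm behind the grasp point. The pads swing forward as they close: fully open they stand 13 mm farther back than shut.
Start: joints at [-79.378, 7.471, 85.268, -0, 87.261, -4.893], TCP at [160.522, -578.133, 231.292] pointing down, gripper open.
Joint ranges: [-169.43, 169.43], [-51.17, 129.36], [1.28, 143.12], [-76.62, 256.62], [0, 156.53], [-152.29, 152.29]. Speed limits (degrees/s): [136.94, 136.94, 159.86, 180, 180, 180].

INTERFACE

Orientations are given as [roll, pitch, yaw] about the fixed x, y, z axes, in that order (R = Rz(yaw) Ry(pitch) Rx(roll)).
In Python, from bench import r gives the robot as it stands.
- The arm moves only by the tool apply_moves, never from a script. Its argument "steps" is a list of rows, each a list of 7 numbers: the opening, from -1 (shut) to 1 (fully open), then the shift along the tool's x, y, z in mm, then the turn, a rotation vector about the tool's x, y, z in units of 5 degrees (1.0 is 5 degrees). A call has exactly 8 rows; each row shifts and turns the commanded pose from where the row before left it, along the tool's axes as they then stand; what a row does not reach is not made up. A row lasts 1/10 s, in which the tool goes at most 50 mm and 8.59 degrees, less where a joint would pass 70% of its speed; a pose out of reach is approached as far as the arm can. A call is refused whole if a number of a shift passes 50 or a number of a turn 1, either way. A call with a gripper value outside its range is refused whole. The fingers move at their own pace and stop on an object; "squeeze" is the grip in N (left out, the last holds). Time passes only in rows, so rows that do not move let the fingers close, or fill a call up. It gives the time, the measured TCP pose, the force, the opening and the grip force at its end, in the units of the state.
- r.sense(): the state, without advancing time (a new reading comes with each control period).
- r.snapshot(name): name is "side" or "top"; returns a dict with "color" (400x640x3 uint8, blue, green, red), "depth" (400x640 float32, mm along the optical axis (not along the pixel's ray), 0 where there is no reading), "mtx" (3x3 intrinsics, pixels), "dist" ([k1, k2, p1, p2, k3] as OpenCV has them; the pictures are not rectified), "T" (4x4, takes a point from camera to world coordinates). Camera axes: x right, y down, z forward; pixel columns grow to the right and rows downward; lengths in mm; the calibration is good to about 2 mm. A picture is of the moment at which its call begins.
- r.hand_in(): hands the job in; it is judged then, once.
The state is a dict: "time": time; "joint_pos": joint angles; "qd": joint speeds; "joint_efforts": joint torques, N m; "tool_pos": TCP position; "tcp_rot": TCP orientation; "ft_force": force on the tool from outside, world axes, zero at the start; "wrist_torque": the same for the moment, N m; "finger_gap": finger opening in mm; "grip_force": force on a finger pad.
Only numpy, scipy, OpenCV 4.12 (cv2) and the standard library are available. Lean on these libraries where they do the work, as an engineer would, in place of code of your own. Each camera call takes 0.05 s, during which the arm holds its last target. There are 200 camera calls.

## Working session

There is one attempt and no reset: what is moved stays moved. The work goes in short steps, Python scripts to look and compute and a tool call to move; the robot and the scene stay as the last step left them, time stands still between calls to the robot, and variables do not carry over. Pictures are saved under pics/ and viewed, at most 14 in all, crops included, and the job is handed in when it is done.

Besides the shell and the picture viewer there is one more tool, called after "Call:" as a command line: name --pt "numbers of a row" for each row, then --argument value for the rest. apply_moves: Moves the arm, as the interface text tells. Its arguments: {"type":"object","properties":{"steps":{"type":"array"},"squeeze":{"type":"number"}},"required":["steps"]}

```bash
mkdir -p pics; ls
python3 - <<'E'
from bench import r
import cv2,numpy as np
for n in("top","side"):
    s=r.snapshot(n); cv2.imwrite(f"pics/{n}0.png",s["color"]); np.savez(f"{n}0.npz",**s)
    print(n,s["mtx"].round(1).tolist(),s["T"].round(3).tolist(),s["dist"])
q=r.sense();print(q)
E
```

```text
pics
top [[418.0, 0.0, 324.8], [0.0, 418.0, 193.2], [0.0, 0.0, 1.0]] [[-0.027, -0.996, 0.086, 413.765], [-1.0, 0.028, 0.007, 11.817], [-0.009, -0.086, -0.996, 1216.417], [0.0, 0.0, 0.0, 1.0]] [-0.04200991  0.          0.          0.          0.        ]
side [[371.5, 0.0, 324.8], [0.0, 371.5, 198.4], [0.0, 0.0, 1.0]] [[0.996, 0.055, -0.064, 570.827], [0.082, -0.479, 0.874, -906.424], [0.018, -0.876, -0.481, 568.802], [0.0, 0.0, 0.0, 1.0]] [0.01891758 0.         0.         0.         0.        ]
{'time': 0.1, 'joint_pos': array([-7.93799868e+01,  7.51027387e+00,  8.53232940e+01,  6.95874810e-04,
        8.72619814e+01, -4.89298983e+00]), 'qd': array([ 0.0630812 , -0.06693742, -0.21157816,  0.03452702, -0.07137592,
        0.02384277]), 'joint_efforts': array([ 1.61301279e-03, -5.70953321e+01, -5.01942158e+01, -5.24245615e-05,
        8.16751941e-03, -1.92623406e-05]), 'tool_pos': array([ 160.40889104, -577.64461797,  230.35218487]), 'tcp_rot': array([-1.79904858e+02, -8.84236398e-03,  1.55129619e+01]), 'ft_force': array([-0.11876091,  0.07300769, -0.58896765]), 'wrist_torque': array([ 0.02087106,  0.00237916, -0.07025   ]), 'grip_force': 0.0, 'finger_gap': 85.43370473998533}
```

View pics/top0.png

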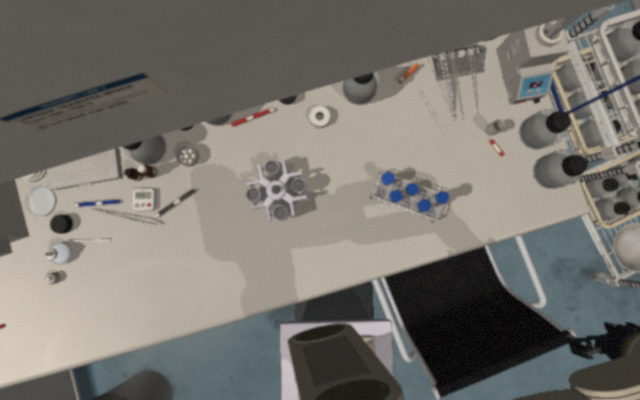

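View pics/side0.png

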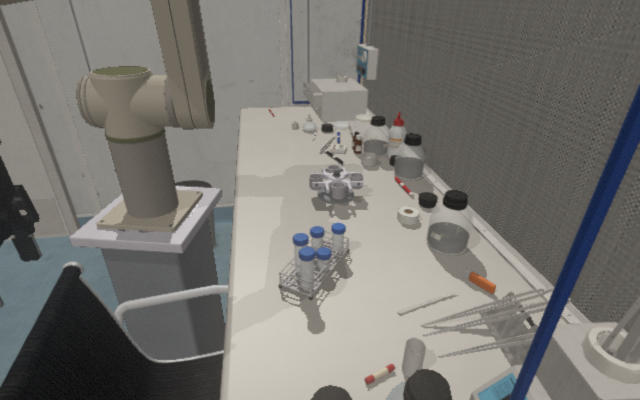

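Top view: the rotor is at about (277,190) and five blue caps lie near (388,178), (396,196), (412,189), (424,205), (442,198). The side view shows the same layout, with the rack at (315,265) and the rotor at (337,183). I'll measure with depth and enlarge.

```bash
cat > h.py <<'E'
import cv2,numpy as np
def ray(s,uv):
    p=cv2.undistortPoints(np.float64(uv).reshape(-1,1,2),s["mtx"],s["dist"])[:,0]
    return np.c_[p,np.ones(len(p))]
def at_depth(s,uv,d): return (ray(s,uv)*np.reshape(d,(-1,1)))@s["T"][:3,:3].T+s["T"][:3,3]
def at_z(s,uv,z):
    d=ray(s,uv)@s["T"][:3,:3].T; o=s["T"][:3,3]
    return o+d*((z-o[2])/d[:,2])[:,None]
def proj(s,P):
    Ti=np.linalg.inv(s["T"]); rv=cv2.Rodrigues(Ti[:3,:3])[0]
    return cv2.projectPoints(np.float64(P).reshape(-1,1,3),rv,Ti[:3,3],s["mtx"],s["dist"])[0][:,0]
def cloud(s,u0,v0,u1,v1):
    v,u=np.mgrid[v0:v1,u0:u1]; d=s["depth"][v0:v1,u0:u1]; m=d>0
    return at_depth(s,np.c_[u[m],v[m]],d[m]),np.c_[u[m],v[m]],s["color"][v[m],u[m]]
def blue(s,box):
    u0,v0,u1,v1=box; c=cv2.cvtColor(s["color"][v0:v1,u0:u1],cv2.COLOR_BGR2HSV)
    m=((c[...,0]>100)&(c[...,0]<125)&(c[...,1]>130)&(c[...,2]>60)).astype(np.uint8)
    n,l,st,ce=cv2.connectedComponentsWithStats(m)
    out=[]
    for i in range(1,n):
        if st[i,4]<25: continue
        v,u=np.where(l==i); u=u+u0; v=v+v0; d=s["depth"][v,u]
        P=at_depth(s,np.c_[u,v],d); z=np.percentile(P[:,2],80); k=P[:,2]>z-5
        out.append((ce[i]+[u0,v0],st[i,4],z,P[k].mean(0)))
    return out
E
python3 - <<'E'
from h import *
t=dict(np.load("top0.npz"));s=dict(np.load("side0.npz"))
for n,S,b in(("top",t,(360,160,465,225)),("side",s,(270,215,360,300))):
    for c,a,z,P in blue(S,b): print(n,c.round(1),a,z.round(1),P.round(1), at_z(S,[c],z)[0].round(1))
P,uv,c=cloud(t,230,145,330,235)
k=P[:,2]>35; q=P[k]; print("rotor",q.mean(0),np.percentile(q[:,2],[5,50,95,100]))
k=P[:,2]>72; print("hub",P[k].mean(0),k.sum(), P[k].min(0),P[k].max(0))
a=cv2.resize(t["color"][150:230,235:320],None,fx=6,fy=6,interpolation=3)
cv2.imwrite("pics/rot.png",a)
b=cv2.resize(t["color"][160:228,360:465],None,fx=7,fy=7,interpolation=3)
cv2.imwrite("pics/rack.png",b)
E
```

```text
top [387.7 178. ] 99 81.5 [ 547.8 -151.4   91.8] [ 549.1 -153.1   81.5]
top [411.9 188.9] 95 57.1 [ 519.5 -223.1   55.5] [ 519.6 -223.    57.1]
top [395.8 195.8] 93 81.5 [ 499.9 -173.6   80.1] [ 499.8 -173.4   81.5]
top [441.9 197.1] 99 106.3 [ 491.3 -292.8  105. ] [ 491.  -292.1  106.3]
top [423.8 205.1] 102 106.9 [ 471.  -243.1  105.3] [ 470.9 -242.5  106.9]
side [339.1 226.5] 37 82.6 [ 551.9 -156.7   81.6] [ 552.  -158.3   82.6]
rotor [526.90321439 157.14777879  62.06804384] [44.80991087 62.86060415 71.35008555 87.70521473]
hub [525.6203764  153.91891562  80.04850978] 58 [458.67856828 124.87188809  72.06156311] [545.16789272 173.1506982   87.70521473]
```

View pics/rot.png

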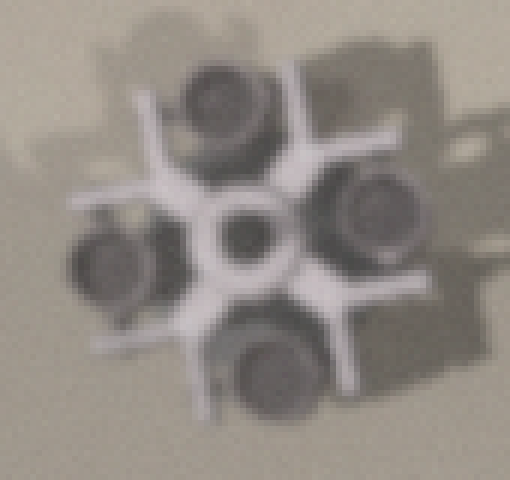

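View pics/rack.png

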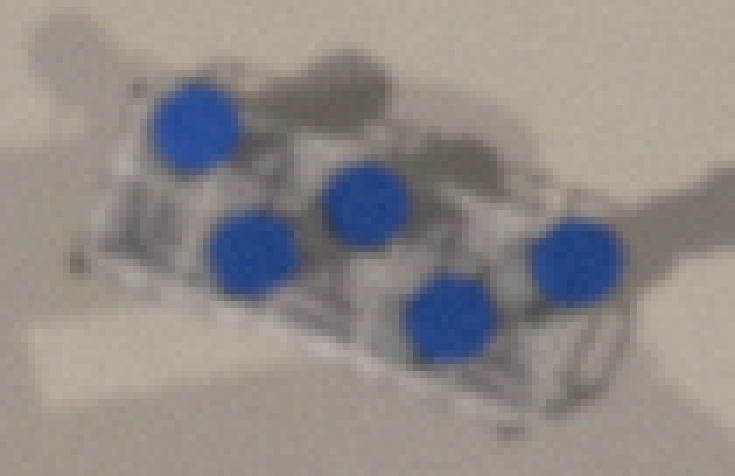

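The crops show the hub at crop (247,235) and buckets at (218,100), (383,210), (278,375) and (110,265). The opposite pairs are about 130 mm apart, which matches. The rack caps zigzag with 75–76 mm spacing, also consistent. Heights identify the tubes: talls at (491,-292) and (471,-243), mediums at (549,-153) and (500,-173), short at (520,-223). Next I'll refine and check with an overlay.

```bash
cat >> h.py <<'E'
def rows(pos,yaw,way):
    """way: list of (target xyz or None, target yaw, nrows); prints tool-axis rows"""
    p=np.array(pos,float)
    for tgt,ty,n in way:
        d=(np.array(tgt,float)-p)/n; dy=((ty-yaw+180)%360-180)/n
        for i in range(n):
            a=np.radians(yaw); x=np.array([np.cos(a),np.sin(a)]); y=np.array([np.sin(a),-np.cos(a)])
            print([round(float(d[:2]@x),1),round(float(d[:2]@y),1),round(float(-d[2]),1),round(-dy/5,2)],end=" ")
            p+=d; yaw+=dy
        print(" ->",p.round(1))
E
python3 - <<'E'
from h import *
t=dict(np.load("top0.npz"));s=dict(np.load("side0.npz"))
for c,a,z,P in blue(t,(360,160,465,225)):
    zt=[56,81,106][int(np.argmin(abs(np.array([56,81,106])-z)))]; print(zt,at_z(t,[c],zt-7)[0].round(1))
full=lambda p:(np.array(p)+.5)/6-.5+[235,150]
B=at_z(t,full([(218,100),(383,210),(278,375),(110,265)]),49)
print("buckets",B.round(1),B.mean(0).round(1),"hub",at_z(t,full([(247,237)]),80).round(1))
d=B[0]-B[2]; e=B[3]-B[1]; print(np.degrees(np.arctan2(d[1],d[0])),np.degrees(np.arctan2(e[1],e[0])),np.linalg.norm(d),np.linalg.norm(e))
C=B.mean(0);yaw=(np.arctan2(d[1],d[0])+np.arctan2(e[1],e[0])-np.pi/2)/2
print(C,np.degrees(yaw)); th=np.linspace(0,2*np.pi,60)
def draw(S,u0,v0,w,h,f,name):
    im=cv2.resize(S["color"][v0:v0+h,u0:u0+w],None,fx=f,fy=f,interpolation=3)
    for k in range(4):
        b=C[:2]+65*np.array([np.cos(yaw+k*np.pi/2),np.sin(yaw+k*np.pi/2)]); print(k,b.round(1))
        for r_,z,col in((21,68,(0,0,255)),(18,30,(0,255,0))):
            q=(proj(S,np.c_[b[0]+r_*np.cos(th),b[1]+r_*np.sin(th),0*th+z])-[u0,v0]+.5)*f-.5
            cv2.polylines(im,[q.round().astype(int)],True,col,1)
    cv2.imwrite(name,im); return im
a=draw(t,235,150,85,80,5,"pics/o1.png");b=draw(s,300,150,75,80,5,"pics/o2.png")
cv2.imwrite("pics/o.png",np.hstack([a,b]))
E
```

```text
81 [ 550.  -154.2   74. ]
56 [ 520.3 -224.7   49. ]
81 [ 500.3 -174.6   74. ]
106 [ 491.5 -294.1   99. ]
106 [ 471.3 -244.3   99. ]
buckets [[595.6 170.1  49. ]
 [541.4  93.5  49. ]
 [465.4 144.1  49. ]
 [519.  222.1  49. ]] [530.4 157.5  49. ] hub [[527.3 153.6  80. ]]
11.297432947523058 99.84675268571543 132.75731137678378 130.48019089234285
[530.35476952 157.45629417  49.        ] 10.572092816619246
0 [594.3 169.4]
1 [518.4 221.4]
2 [466.5 145.5]
3 [542.3  93.6]
0 [594.3 169.4]
1 [518.4 221.4]
2 [466.5 145.5]
3 [542.3  93.6]
```

View pics/o.png

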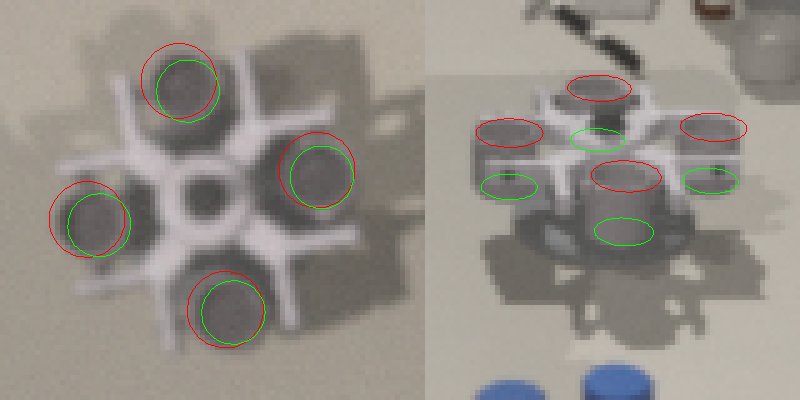

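The dark discs turn out to be the bore openings at rim height, so the red rims are drawn slightly too far left and up. That shifts the centre to about (528,154.7), which the hub and the side view both support. The buckets are then at (592,167), (516,218.5), (464,142.5) and (540,91), and the rotor yaw is about 10.8°. Now the first approach.

Run:
```python
from h import *
from bench import r
q=r.sense()
rows(q["tool_pos"],q["tcp_rot"][2],[((300,-460,231),40,5),((491.5,-294.1,200),67.3,8),((491.5,-294.1,160),67.3,3)])
```

```text
[33.2, -15.2, -0.1, np.float64(-0.98)] [34.4, -12.3, -0.1, np.float64(-0.98)] [35.3, -9.3, -0.1, np.float64(-0.98)] [36.0, -6.3, -0.1, np.float64(-0.98)] [36.4, -3.2, -0.1, np.float64(-0.98)]  -> [ 300. -460.  231.]
[31.7, -0.5, 3.9, np.float64(-0.68)] [31.6, 1.4, 3.9, np.float64(-0.68)] [31.5, 3.3, 3.9, np.float64(-0.68)] [31.3, 5.1, 3.9, np.float64(-0.68)] [30.9, 7.0, 3.9, np.float64(-0.68)] [30.4, 8.8, 3.9, np.float64(-0.68)] [29.8, 10.6, 3.9, np.float64(-0.68)] [29.2, 12.4, 3.9, np.float64(-0.68)]  -> [ 491.5 -294.1  200. ]
[0.0, -0.0, 13.3, np.float64(-0.0)] [0.0, -0.0, 13.3, np.float64(-0.0)] [0.0, -0.0, 13.3, np.float64(-0.0)]  -> [ 491.5 -294.1  160. ]
```

Call:
apply_moves --pt "1 33 -15 0 0 0 -1" --pt "1 34 -12 0 0 0 -1" --pt "1 35 -9 0 0 0 -1" --pt "1 36 -6 0 0 0 -1" --pt "1 36 -3 0 0 0 -1" --pt "1 32 0 4 0 0 -0.7" --pt "1 32 1 4 0 0 -0.7" --pt "1 31 3 4 0 0 -0.7" --squeeze 40

```text
time: 0.9
tool_pos: [371.2, -397.3, 218.8]
tcp_rot: [-180.0, -0.0, 51.2]
ft_force: [0.3, -0.1, -0.5]
finger_gap: 85.7
grip_force: 0.0
```

Call:
apply_moves --pt "1 31 5 4 0 0 -0.7" --pt "1 31 7 4 0 0 -0.7" --pt "1 30 9 4 0 0 -0.7" --pt "1 30 11 4 0 0 -0.7" --pt "1 29 12 4 0 0 -0.7" --pt "1 0 0 10 0 0 0" --pt "1 0 0 0 0 0 0" --pt "1 0 0 0 0 0 0"

```text
time: 1.7
tool_pos: [487.2, -293.7, 188.7]
tcp_rot: [-179.9, 0.0, 68.5]
ft_force: [-0.6, -0.2, 0.7]
finger_gap: 85.2
grip_force: 0.0
```

Call:
apply_moves --pt "1 1.2 4.1 12 0 0 0.24" --pt "1 0 0 20 0 0 0" --pt "1 0 0 25 0 0 0" --pt "1 0 0 25 0 0 0" --pt "1 0 0 20 0 0 0" --pt "1 0 0 10 0 0 0" --pt "1 0 0 0 0 0 0" --pt "-1 0 0 0 0 0 0"

```text
time: 2.5
tool_pos: [492.6, -294.4, 78.0]
tcp_rot: [180.0, 0.0, 67.3]
ft_force: [-0.1, -0.0, 0.6]
finger_gap: 72.9
grip_force: 0.0
```

Call:
apply_moves --pt "-1 0 0 0 0 0 0" --pt "-1 0 0 0 0 0 0" --pt "-1 0 0 0 0 0 0" --pt "-1 0 0 0 0 0 0" --pt "-1 0 0 0 0 0 0" --pt "-1 0 0 0 0 0 0" --pt "-1 0 0 0 0 0 0" --pt "-1 0 0 0 0 0 0"

```text
time: 3.3
tool_pos: [493.1, -294.3, 78.6]
tcp_rot: [179.9, 0.0, 67.3]
ft_force: [-0.5, 1.4, 6.3]
finger_gap: 32.1
grip_force: 39.6
```

Call:
apply_moves --pt "-1 0 0 -5 0 0 0" --pt "-1 0 0 -10 0 0 0" --pt "-1 0 0 -20 0 0 0" --pt "-1 0 0 -25 0 0 0" --pt "-1 0 0 -30 0 0 0" --pt "-1 0 0 -30 0 0 0" --pt "-1 0 0 -25 0 0 0" --pt "-1 0 0 0 0 0 0"

```text
time: 4.1
tool_pos: [494.3, -295.1, 227.9]
tcp_rot: [179.5, 0.1, 67.3]
ft_force: [-0.4, -0.0, 0.3]
finger_gap: 32.2
grip_force: 39.7
```

Run:
```python
from h import *
from bench import r
q=r.sense();print(q["tool_pos"],q["tcp_rot"],q["finger_gap"])
for n in("top","side"):
    s=r.snapshot(n); np.savez(n+"1.npz",**s)
    u,v=proj(s,[q["tool_pos"]])[0].astype(int); print(n,u,v)
    u0=max(0,u-60);v0=max(0,v-55); c=cv2.resize(s["color"][v0:v0+110,u0:u0+120],None,fx=3.3,fy=3.3,interpolation=3)
    cv2.imwrite(f"pics/{n}1.png",c)
cv2.imwrite("pics/l1.png",np.hstack([cv2.imread("pics/top1.png"),cv2.imread("pics/side1.png")]))
rows(q["tool_pos"],q["tcp_rot"][2],[((591.9,166.9,226),100.8,16)])
```

```text
[ 494.2777478  -295.14461599  227.93293172] [1.79549165e+02 1.04733352e-01 6.73172415e+01] 32.20552387968402
top 456 191
side 307 199
[29.0, -5.5, 0.1, np.float64(-0.42)] [29.2, -4.4, 0.1, np.float64(-0.42)] [29.3, -3.4, 0.1, np.float64(-0.42)] [29.4, -2.3, 0.1, np.float64(-0.42)] [29.5, -1.2, 0.1, np.float64(-0.42)] [29.5, -0.1, 0.1, np.float64(-0.42)] [29.5, 0.9, 0.1, np.float64(-0.42)] [29.4, 2.0, 0.1, np.float64(-0.42)] [29.4, 3.1, 0.1, np.float64(-0.42)] [29.2, 4.1, 0.1, np.float64(-0.42)] [29.1, 5.2, 0.1, np.float64(-0.42)] [28.8, 6.3, 0.1, np.float64(-0.42)] [28.6, 7.3, 0.1, np.float64(-0.42)] [28.3, 8.4, 0.1, np.float64(-0.42)] [28.0, 9.4, 0.1, np.float64(-0.42)] [27.6, 10.4, 0.1, np.float64(-0.42)]  -> [591.9 166.9 226. ]
```

View pics/l1.png

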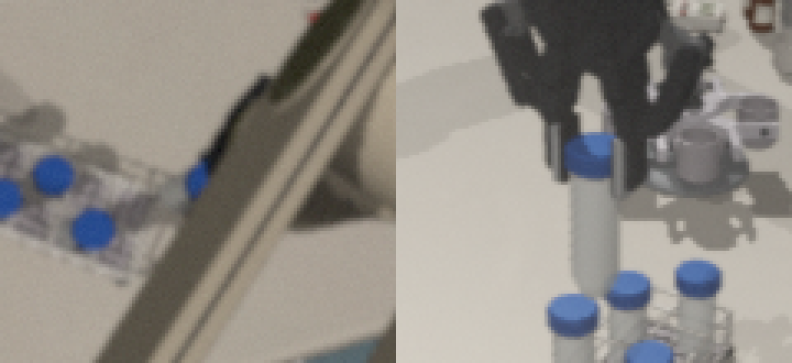

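The tall tube is held upright by its cap, roughly at crop (590,155), and the neighbouring tubes are undisturbed. Carrying it to the far bucket.

Call:
apply_moves --pt "-1 20 -4 0 0 0 -0.4" --pt "-1 29 -4 0 0 0 -0.4" --pt "-1 29 -4 0 0 0 -0.4" --pt "-1 29 -2 0 0 0 -0.4" --pt "-1 29 -1 0 0 0 -0.4" --pt "-1 29 0 0 0 0 -0.5" --pt "-1 29 1 0 0 0 -0.4" --pt "-1 29 2 0 0 0 -0.4"

```text
time: 5.0
tool_pos: [538.7, -73.3, 220.2]
tcp_rot: [-179.8, -0.0, 83.9]
ft_force: [0.4, -0.5, -1.1]
finger_gap: 32.2
grip_force: 39.8
```

Call:
apply_moves --pt "-1 29 3 0 0 0 -0.4" --pt "-1 29 4 0 0 0 -0.4" --pt "-1 29 5 0 0 0 -0.4" --pt "-1 29 6 0 0 0 -0.4" --pt "-1 29 7 0 0 0 -0.4" --pt "-1 28 8 0 0 0 -0.4" --pt "-1 28 9 0 0 0 -0.4" --pt "-1 20 8 0 0 0 -0.4"

```text
time: 5.8
tool_pos: [586.6, 149.2, 220.0]
tcp_rot: [-179.8, -0.0, 100.0]
ft_force: [0.3, -0.6, -0.5]
finger_gap: 32.4
grip_force: 39.8
```

Run:
```python
from h import *
from bench import r
q=r.sense();print(q["tool_pos"],q["tcp_rot"],q["finger_gap"])
rows(q["tool_pos"],q["tcp_rot"][2],[((591.9,166.9,160),100.8,5)])
```

```text
[586.57719496 149.18988986 219.96729214] [-1.79800016e+02 -2.17697357e-02  9.99515506e+01] 32.370656848678436
[3.3, 1.7, 12.0, np.float64(-0.03)] [3.3, 1.7, 12.0, np.float64(-0.03)] [3.3, 1.7, 12.0, np.float64(-0.03)] [3.3, 1.7, 12.0, np.float64(-0.03)] [3.3, 1.7, 12.0, np.float64(-0.03)]  -> [591.9 166.9 160. ]
```

Call:
apply_moves --pt "-1 3.3 1.7 12 0 0 0" --pt "-1 3.3 1.7 12 0 0 0" --pt "-1 3.3 1.7 12 0 0 0" --pt "-1 3.3 1.7 12 0 0 0" --pt "-1 3.3 1.7 12 0 0 -0.16" --pt "-1 0 0 0 0 0 0" --pt "-1 0 0 0 0 0 0" --pt "-1 0 0 0 0 0 0"

```text
time: 6.6
tool_pos: [593.7, 165.1, 163.1]
tcp_rot: [179.9, 0.0, 100.6]
ft_force: [0.8, 0.6, -0.1]
finger_gap: 32.3
grip_force: 39.8
```

```bash
cat > look.py <<'E'
import sys
from h import *
from bench import r
q=r.sense();print(q["tool_pos"].round(1),q["tcp_rot"].round(2),q["finger_gap"])
ims=[]
for n,(u0,v0,w,h,f) in(("top",(235,140,90,100,4)),("side",(295,120,90,100,4))):
    s=r.snapshot(n); np.savez(n+sys.argv[1]+".npz",**s)
    ims.append(cv2.resize(s["color"][v0:v0+h,u0:u0+w],None,fx=f,fy=f,interpolation=3))
cv2.imwrite(f"pics/k{sys.argv[1]}.png",np.hstack(ims))
E
python3 look.py 2
```

```text
[593.7 165.1 163.1] [179.93   0.   100.6 ] 32.3299157317566
```

View pics/k2.png

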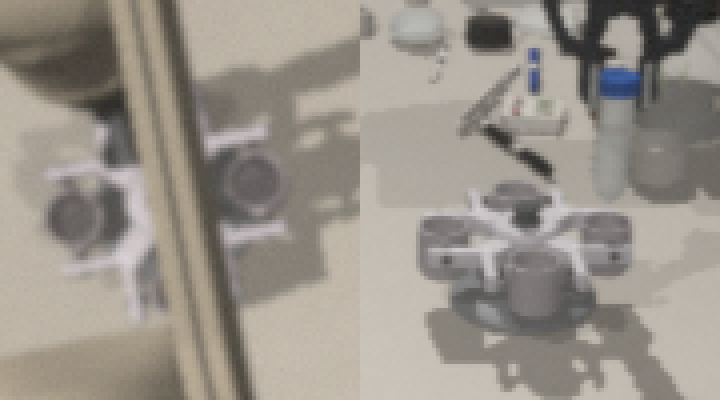

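The side view shows the tube axis about 0.8 px right of the bucket centre, roughly 2.5 mm in x. That matches the 1.8 mm tracking offset. Correcting it and lowering.

Call:
apply_moves --pt "-1 2.1 -1.8 5 0 0 0" --pt "-1 0 0 10 0 0 0" --pt "-1 0 0 10 0 0 0" --pt "-1 0 0 10 0 0 0" --pt "-1 0 0 10 0 0 0" --pt "-1 0 0 8 0 0 0" --pt "-1 0 0 4 0 0 0" --pt "-1 0 0 0 0 0 0"

```text
time: 7.5
tool_pos: [591.8, 167.0, 105.5]
tcp_rot: [179.9, -0.0, 100.6]
ft_force: [1.2, 0.4, 1.5]
finger_gap: 32.1
grip_force: 40.0
```

Call:
apply_moves --pt "-1 0 0 1.5 0 0 0" --pt "-1 0 0 0 0 0 0" --pt "-0.1 0 0 0 0 0 0" --pt "0 0 0 0 0 0 0" --pt "0.1 0 0 0 0 0 0" --pt "0.2 0 0 0 0 0 0" --pt "0.2 0 0 0 0 0 0" --pt "0.2 0 0 0 0 0 0"

```text
time: 8.3
tool_pos: [591.0, 166.9, 103.7]
tcp_rot: [-180.0, 0.0, 100.6]
ft_force: [-0.5, -0.4, -0.1]
finger_gap: 51.4
grip_force: 0.0
```

Call:
apply_moves --pt "0.2 0 0 -5 0 0 0" --pt "0.2 0 0 -10 0 0 0" --pt "0.2 0 0 -20 0 0 0" --pt "0.2 0 0 -25 0 0 0" --pt "0.5 0 0 -25 0 0 0" --pt "1 -20 -4 -10 0 0 0" --pt "1 -30 -4 0 0 0 0.4" --pt "1 -30 -4 0 0 0 0.4"

```text
time: 9.1
tool_pos: [593.7, 85.6, 201.0]
tcp_rot: [179.8, 0.0, 96.6]
ft_force: [-0.0, -0.1, -0.1]
finger_gap: 85.7
grip_force: 0.0
```

```bash
python3 look.py 3
python3 - <<'E'
from h import *
from bench import r
q=r.sense()
rows(q["tool_pos"],q["tcp_rot"][2],[((471.3,-244.3,190),67.3,12)])
E
```

```text
[593.7  85.6 201. ] [1.7983e+02 1.0000e-02 9.6610e+01] 85.7188302900086
[-26.0, -13.1, 0.9, np.float64(0.48)] [-26.5, -12.0, 0.9, np.float64(0.48)] [-27.0, -10.9, 0.9, np.float64(0.48)] [-27.4, -9.8, 0.9, np.float64(0.48)] [-27.8, -8.6, 0.9, np.float64(0.48)] [-28.1, -7.4, 0.9, np.float64(0.48)] [-28.4, -6.2, 0.9, np.float64(0.48)] [-28.7, -5.0, 0.9, np.float64(0.48)] [-28.8, -3.8, 0.9, np.float64(0.48)] [-29.0, -2.6, 0.9, np.float64(0.48)] [-29.1, -1.3, 0.9, np.float64(0.48)] [-29.1, -0.1, 0.9, np.float64(0.48)]  -> [ 471.3 -244.3  190. ]
```

View pics/k3.png

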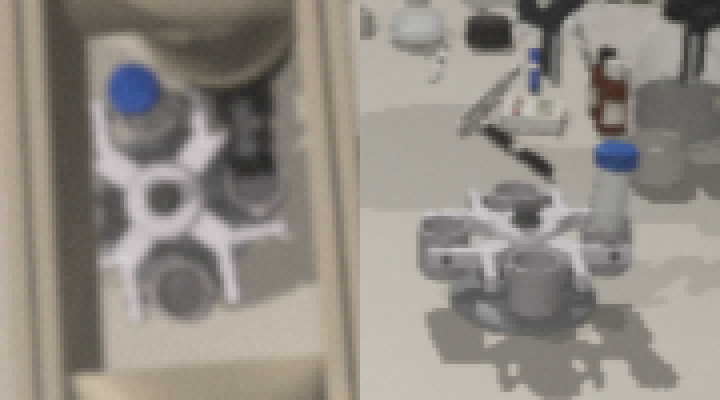

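The tall tube is in the far bucket, cap at top crop (133,90), and stands upright. On to the second tall tube.

Call:
apply_moves --pt "1 -26 -13 1 0 0 0.5" --pt "1 -26 -12 1 0 0 0.5" --pt "1 -27 -11 1 0 0 0.5" --pt "1 -27 -10 1 0 0 0.5" --pt "1 -28 -9 1 0 0 0.5" --pt "1 -28 -7 1 0 0 0.5" --pt "1 -28 -6 1 0 0 0.5" --pt "1 -29 -5 1 0 0 0.5"

```text
time: 10.0
tool_pos: [511.4, -131.6, 191.8]
tcp_rot: [179.9, -0.0, 76.6]
ft_force: [0.0, 0.4, 0.5]
finger_gap: 85.3
grip_force: 0.0
```

Call:
apply_moves --pt "1 -29 -4 1 0 0 0.5" --pt "1 -29 -3 1 0 0 0.5" --pt "1 -29 -1 1 0 0 0.5" --pt "1 -29 0 0 0 0 0.3" --pt "1 0 0 10 0 0 0" --pt "1 0 0 10 0 0 0" --pt "1 0 0 0 0 0 0" --pt "1 0 0 0 0 0 0"

```text
time: 10.8
tool_pos: [469.7, -238.6, 167.3]
tcp_rot: [-179.9, -0.0, 67.7]
ft_force: [-0.3, 0.2, 0.2]
finger_gap: 85.6
grip_force: 0.0
```

Run:
```python
from h import *
from bench import r
q=r.sense()
print(q["tool_pos"],q["tcp_rot"])
rows(q["tool_pos"],q["tcp_rot"][2],[((471.8,-244.3,77),67.3,1)])
```

```text
[ 469.65507343 -238.57248629  167.34910165] [-1.79934828e+02 -2.69066354e-02  6.77070918e+01]
[-4.5, 4.2, 90.3, np.float64(0.08)]  -> [ 471.8 -244.3   77. ]
```

Call:
apply_moves --pt "1 -4.5 4.2 5 0 0 0.08" --pt "1 0 0 20 0 0 0" --pt "1 0 0 25 0 0 0" --pt "1 0 0 25 0 0 0" --pt "1 0 0 15 0 0 0" --pt "1 0 0 0 0 0 0" --pt "-1 0 0 0 0 0 0" --pt "-1 0 0 0 0 0 0"

```text
time: 11.6
tool_pos: [472.8, -246.2, 79.5]
tcp_rot: [179.9, 0.0, 67.2]
ft_force: [0.1, -0.6, -0.5]
finger_gap: 59.3
grip_force: 0.0
```

Call:
apply_moves --pt "-1 0 0 0 0 0 0" --pt "-1 0 0 0 0 0 0" --pt "-1 0 0 0 0 0 0" --pt "-1 0 0 0 0 0 0" --pt "-1 0 0 0 0 0 0" --pt "-1 0 0 0 0 0 0" --pt "-1 0 0 0 0 0 0" --pt "-1 0 0 0 0 0 0"

```text
time: 12.4
tool_pos: [472.6, -246.1, 79.2]
tcp_rot: [179.9, 0.0, 67.2]
ft_force: [-0.9, 1.1, 6.1]
finger_gap: 32.4
grip_force: 39.5
```

Call:
apply_moves --pt "-1 0 0 -5 0 0 0" --pt "-1 0 0 -10 0 0 0" --pt "-1 0 0 -20 0 0 0" --pt "-1 0 0 -25 0 0 0" --pt "-1 0 0 -30 0 0 0" --pt "-1 0 0 -30 0 0 0" --pt "-1 0 0 -25 0 0 0" --pt "-1 0 0 0 0 0 0"

```text
time: 13.2
tool_pos: [473.7, -246.8, 228.4]
tcp_rot: [179.5, 0.1, 67.2]
ft_force: [-0.5, 0.6, -0.7]
finger_gap: 32.4
grip_force: 39.7
```

Run:
```python
from h import *
from bench import r
q=r.sense()
print(q["tool_pos"],q["tcp_rot"])
rows(q["tool_pos"],q["tcp_rot"][2],[((464.1,142.5,226),100.8,15)])
```

```text
[ 473.73815544 -246.81418555  228.40082473] [1.79543651e+02 8.14617553e-02 6.72176006e+01]
[23.7, -10.6, 0.2, np.float64(-0.45)] [24.1, -9.7, 0.2, np.float64(-0.45)] [24.4, -8.8, 0.2, np.float64(-0.45)] [24.8, -7.8, 0.2, np.float64(-0.45)] [25.0, -6.8, 0.2, np.float64(-0.45)] [25.3, -5.8, 0.2, np.float64(-0.45)] [25.5, -4.9, 0.2, np.float64(-0.45)] [25.7, -3.9, 0.2, np.float64(-0.45)] [25.8, -2.8, 0.2, np.float64(-0.45)] [25.9, -1.8, 0.2, np.float64(-0.45)] [25.9, -0.8, 0.2, np.float64(-0.45)] [26.0, 0.2, 0.2, np.float64(-0.45)] [25.9, 1.2, 0.2, np.float64(-0.45)] [25.9, 2.2, 0.2, np.float64(-0.45)] [25.8, 3.2, 0.2, np.float64(-0.45)]  -> [464.1 142.5 226. ]
```

Call:
apply_moves --pt "-1 23 -10 0 0 0 -0.45" --pt "-1 24 -10 0 0 0 -0.45" --pt "-1 25 -9 0 0 0 -0.45" --pt "-1 25 -8 0 0 0 -0.45" --pt "-1 25 -7 0 0 0 -0.45" --pt "-1 25 -6 0 0 0 -0.45" --pt "-1 26 -5 0 0 0 -0.45" --pt "-1 26 -4 0 0 0 -0.45"

```text
time: 14.0
tool_pos: [465.1, -36.2, 222.3]
tcp_rot: [-179.9, -0.0, 85.3]
ft_force: [-0.3, 0.3, -0.3]
finger_gap: 32.2
grip_force: 39.8
```

Call:
apply_moves --pt "-1 26 -3 0 0 0 -0.45" --pt "-1 26 -2 0 0 0 -0.45" --pt "-1 26 -1 0 0 0 -0.45" --pt "-1 26 0 0 0 0 -0.45" --pt "-1 26 1 0 0 0 -0.45" --pt "-1 26 2 0 0 0 -0.45" --pt "-1 26 3 0 0 0 -0.45" --pt "-1 0 0 0 0 0 0"

```text
time: 14.8
tool_pos: [458.6, 147.6, 222.3]
tcp_rot: [-179.9, -0.1, 101.2]
ft_force: [-0.5, -0.8, -0.9]
finger_gap: 32.4
grip_force: 39.8
```

Run:
```python
from h import *
from bench import r
q=r.sense()
print(q["tool_pos"],q["tcp_rot"])
rows(q["tool_pos"],q["tcp_rot"][2],[((464.1,142.5,163),100.8,5)])
```

```text
[458.64229545 147.57313739 222.25773066] [-1.79946054e+02 -6.28291062e-02  1.01189596e+02]
[-1.2, 0.9, 11.9, np.float64(0.02)] [-1.2, 0.9, 11.9, np.float64(0.02)] [-1.2, 0.9, 11.9, np.float64(0.02)] [-1.2, 0.9, 11.9, np.float64(0.02)] [-1.2, 0.9, 11.9, np.float64(0.02)]  -> [464.1 142.5 163. ]
```

Call:
apply_moves --pt "-1 -1.2 0.9 12 0 0 0.08" --pt "-1 -1.2 0.9 12 0 0 0" --pt "-1 -1.2 0.9 12 0 0 0" --pt "-1 -1.2 0.9 12 0 0 0" --pt "-1 -1.2 0.9 12 0 0 0" --pt "-1 0 0 0 0 0 0" --pt "-1 0 0 0 0 0 0" --pt "-1 0 0 0 0 0 0"

```text
time: 15.6
tool_pos: [465.4, 140.1, 163.4]
tcp_rot: [179.9, -0.0, 100.6]
ft_force: [0.7, -0.4, -1.2]
finger_gap: 32.2
grip_force: 39.8
```

```bash
python3 look.py 4
```

```text
[465.4 140.1 163.4] [179.94  -0.   100.56] 32.1553565974715
```

View pics/k4.png

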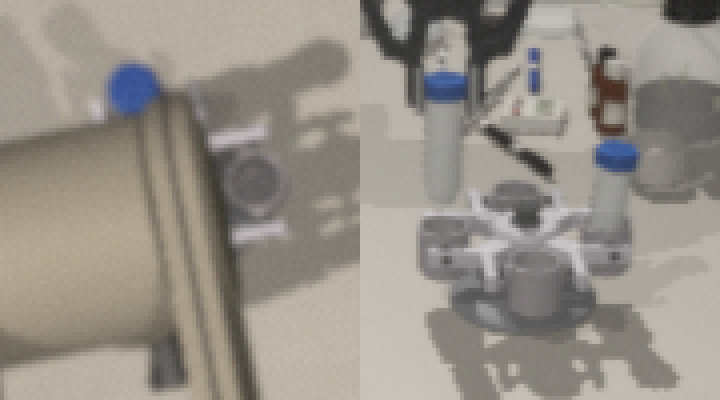

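The tube axis lines up with the bucket in x, both near column 443. I only need to correct y by 2.4 mm, then lower.

Call:
apply_moves --pt "-1 2.4 0 5 0 0 0" --pt "-1 0 0 10 0 0 0" --pt "-1 0 0 10 0 0 0" --pt "-1 0 0 10 0 0 0" --pt "-1 0 0 10 0 0 0" --pt "-1 0 0 8 0 0 0" --pt "-1 0 0 4.5 0 0 0" --pt "-1 0 0 0 0 0 0"

```text
time: 16.5
tool_pos: [464.0, 142.3, 104.3]
tcp_rot: [-179.9, 0.0, 100.6]
ft_force: [0.7, -0.0, -0.5]
finger_gap: 32.2
grip_force: 39.8
```

Call:
apply_moves --pt "-1 0 0 1 0 0 0" --pt "-1 0 0 0 0 0 0" --pt "-0.1 0 0 0 0 0 0" --pt "0 0 0 0 0 0 0" --pt "0.1 0 0 0 0 0 0" --pt "0.2 0 0 0 0 0 0" --pt "0.2 0 0 0 0 0 0" --pt "0.2 0 0 0 0 0 0"

```text
time: 17.3
tool_pos: [464.6, 142.5, 104.3]
tcp_rot: [180.0, -0.0, 100.6]
ft_force: [-0.2, -0.1, -0.1]
finger_gap: 51.4
grip_force: 0.0
```

Call:
apply_moves --pt "0.2 0 0 -5 0 0 0" --pt "0.2 0 0 -10 0 0 0" --pt "0.2 0 0 -20 0 0 0" --pt "0.2 0 0 -25 0 0 0" --pt "0.5 0 0 -25 0 0 0" --pt "1 -20 -4 -10 0 0 0" --pt "1 -30 -4 0 0 0 0.4" --pt "1 -30 -4 0 0 0 0.4"

```text
time: 18.1
tool_pos: [467.0, 61.0, 201.2]
tcp_rot: [179.9, 0.0, 96.6]
ft_force: [1.0, -1.0, -0.2]
finger_gap: 85.7
grip_force: 0.0
```

```bash
python3 look.py 5
python3 - <<'E'
from h import *
from bench import r
q=r.sense()
for n in("top","side"):
  S=dict(np.load(n+"5.npz"))
  for b in ([(235,120,470,230)] if n=="top" else [(270,120,390,310)]):
    for c,a,z,P in blue(S,b): print(n,c.round(1),a,z.round(1),P.round(1))
rows(q["tool_pos"],q["tcp_rot"][2],[((500.3,-174.6,180),67.3,9)])
E
```

```text
[467.   61.  201.2] [1.7985e+02 2.0000e-02 9.6570e+01] 85.66076158937646
top [267.9 161.7] 73 131.3 [595.5 166.8 129.9]
top [387.5 177.8] 84 81.8 [ 549.8 -152.8   80.5]
top [411.7 188.9] 90 56.8 [ 520.  -222.3   55.5]
top [395.9 195.8] 90 82.3 [ 500.2 -173.7   80.8]
side [358.7 158.2] 41 131.4 [594.8 160.2 130.3]
[-26.2, 0.8, 2.3, np.float64(0.65)] [-26.1, 2.3, 2.3, np.float64(0.65)] [-25.9, 3.8, 2.3, np.float64(0.65)] [-25.7, 5.2, 2.3, np.float64(0.65)] [-25.3, 6.7, 2.3, np.float64(0.65)] [-24.9, 8.1, 2.3, np.float64(0.65)] [-24.4, 9.5, 2.3, np.float64(0.65)] [-23.9, 10.8, 2.3, np.float64(0.65)] [-23.2, 12.2, 2.3, np.float64(0.65)]  -> [ 500.3 -174.6  180. ]
```

View pics/k5.png

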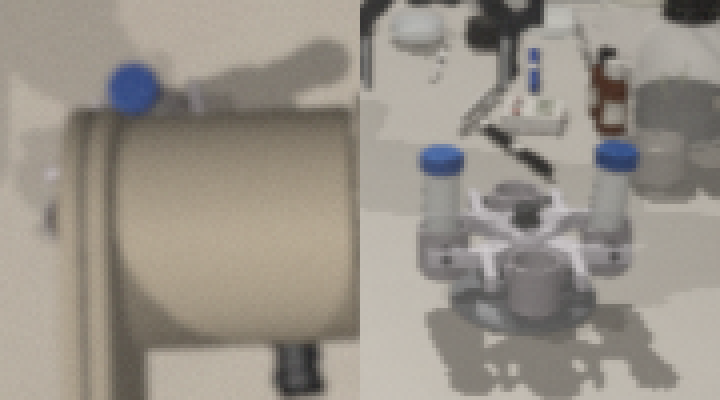

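Both tall tubes are seated with tops at 130 mm, caps at (440,158) and (616,156) in the side crop. Now the medium tubes.

Call:
apply_moves --pt "1 -26 1 2 0 0 0.65" --pt "1 -26 2 2 0 0 0.65" --pt "1 -26 4 2 0 0 0.65" --pt "1 -26 5 2 0 0 0.65" --pt "1 -25 7 2 0 0 0.65" --pt "1 -25 8 2 0 0 0.65" --pt "1 -24 9 2 0 0 0.65" --pt "1 -24 11 2 0 0 0.65"

```text
time: 19.0
tool_pos: [497.0, -145.9, 184.1]
tcp_rot: [180.0, -0.0, 70.5]
ft_force: [0.2, -0.4, 0.5]
finger_gap: 85.6
grip_force: 0.0
```

Call:
apply_moves --pt "1 -23 12 5 0 0 0.65" --pt "1 0 0 10 0 0 0" --pt "1 0 0 15 0 0 0" --pt "1 0 0 15 0 0 0" --pt "1 0 0 10 0 0 0" --pt "1 0 0 0 0 0 0" --pt "1 0 0 0 0 0 0" --pt "1 0 0 0 0 0 0"

```text
time: 19.8
tool_pos: [500.7, -170.9, 129.1]
tcp_rot: [179.9, -0.0, 67.3]
ft_force: [-0.1, 0.3, 0.1]
finger_gap: 85.5
grip_force: 0.0
```

Run:
```python
from h import *
from bench import r
q=r.sense()
print(q["tool_pos"],q["tcp_rot"])
rows(q["tool_pos"],q["tcp_rot"][2],[((500.8,-174.6,53),67.3,1)])
```

```text
[ 500.73577665 -170.94291425  129.06421091] [ 1.79930544e+02 -7.08159126e-04  6.73485102e+01]
[-3.4, 1.5, 76.1, np.float64(0.01)]  -> [ 500.8 -174.6   53. ]
```

Call:
apply_moves --pt "1 -3.4 1.5 5 0 0 0" --pt "1 0 0 20 0 0 0" --pt "1 0 0 25 0 0 0" --pt "1 0 0 20 0 0 0" --pt "1 0 0 6 0 0 0" --pt "1 0 0 0 0 0 0" --pt "-1 0 0 0 0 0 0" --pt "-1 0 0 0 0 0 0"

```text
time: 20.6
tool_pos: [501.3, -175.3, 53.8]
tcp_rot: [179.9, 0.0, 67.3]
ft_force: [-0.1, -0.8, -0.3]
finger_gap: 58.8
grip_force: 0.0
```

Call:
apply_moves --pt "-1 0 0 0 0 0 0" --pt "-1 0 0 0 0 0 0" --pt "-1 0 0 0 0 0 0" --pt "-1 0 0 0 0 0 0" --pt "-1 0 0 0 0 0 0" --pt "-1 0 0 0 0 0 0" --pt "-1 0 0 0 0 0 0" --pt "-1 0 0 0 0 0 0"

```text
time: 21.4
tool_pos: [501.0, -175.1, 53.4]
tcp_rot: [179.9, 0.0, 67.3]
ft_force: [-0.5, 0.5, 5.5]
finger_gap: 32.0
grip_force: 39.5
```

Call:
apply_moves --pt "-1 0 0 -5 0 0 0" --pt "-1 0 0 -10 0 0 0" --pt "-1 0 0 -20 0 0 0" --pt "-1 0 0 -25 0 0 0" --pt "-1 0 0 -30 0 0 0" --pt "-1 0 0 -30 0 0 0" --pt "-1 0 0 -30 0 0 0" --pt "-1 0 0 0 0 0 0"

```text
time: 22.2
tool_pos: [502.9, -175.9, 208.6]
tcp_rot: [179.5, 0.0, 67.3]
ft_force: [1.4, -0.8, -0.0]
finger_gap: 32.4
grip_force: 39.7
```

Run:
```python
from h import *
from bench import r
q=r.sense()
print(q["tool_pos"],q["tcp_rot"])
rows(q["tool_pos"],q["tcp_rot"][2],[((540,91,200),100.8,11)])
rows(q["tool_pos"],q["tcp_rot"][2],[((516,218.5,210),100.8,15)])
```

```text
[ 502.89288092 -175.90103057  208.61002918] [1.79477341e+02 1.56287730e-02 6.73195709e+01]
[23.7, -6.2, 0.8, np.float64(-0.61)] [24.0, -5.0, 0.8, np.float64(-0.61)] [24.2, -3.7, 0.8, np.float64(-0.61)] [24.4, -2.4, 0.8, np.float64(-0.61)] [24.5, -1.1, 0.8, np.float64(-0.61)] [24.5, 0.2, 0.8, np.float64(-0.61)] [24.5, 1.5, 0.8, np.float64(-0.61)] [24.3, 2.8, 0.8, np.float64(-0.61)] [24.2, 4.1, 0.8, np.float64(-0.61)] [23.9, 5.4, 0.8, np.float64(-0.61)] [23.6, 6.6, 0.8, np.float64(-0.61)]  -> [540.  91. 200.]
[24.6, -9.3, -0.1, np.float64(-0.45)] [24.9, -8.4, -0.1, np.float64(-0.45)] [25.2, -7.4, -0.1, np.float64(-0.45)] [25.5, -6.4, -0.1, np.float64(-0.45)] [25.7, -5.4, -0.1, np.float64(-0.45)] [25.9, -4.4, -0.1, np.float64(-0.45)] [26.1, -3.4, -0.1, np.float64(-0.45)] [26.2, -2.4, -0.1, np.float64(-0.45)] [26.3, -1.3, -0.1, np.float64(-0.45)] [26.3, -0.3, -0.1, np.float64(-0.45)] [26.3, 0.7, -0.1, np.float64(-0.45)] [26.3, 1.7, -0.1, np.float64(-0.45)] [26.2, 2.8, -0.1, np.float64(-0.45)] [26.0, 3.8, -0.1, np.float64(-0.45)] [25.9, 4.8, -0.1, np.float64(-0.45)]  -> [516.  218.5 210. ]
```

Call:
apply_moves --pt "-1 24 -9 0 0 0 -0.45" --pt "-1 25 -8 0 0 0 -0.45" --pt "-1 25 -8 0 0 0 -0.45" --pt "-1 26 -7 0 0 0 -0.45" --pt "-1 26 -6 0 0 0 -0.45" --pt "-1 26 -5 0 0 0 -0.45" --pt "-1 26 -4 0 0 0 -0.45" --pt "-1 26 -2 0 0 0 -0.45"

```text
time: 23.0
tool_pos: [504.6, 36.9, 202.2]
tcp_rot: [-180.0, 0.0, 85.4]
ft_force: [-1.0, -0.1, -1.2]
finger_gap: 32.1
grip_force: 39.7
```

Call:
apply_moves --pt "-1 26 -1 0 0 0 -0.45" --pt "-1 26 0 0 0 0 -0.45" --pt "-1 26 1 0 0 0 -0.45" --pt "-1 26 2 0 0 0 -0.45" --pt "-1 26 3 0 0 0 -0.45" --pt "-1 26 4 0 0 0 -0.45" --pt "-1 26 5 0 0 0 -0.3" --pt "-1 0 0 0 0 0 0"

```text
time: 23.8
tool_pos: [511.7, 221.4, 202.0]
tcp_rot: [-180.0, -0.1, 100.5]
ft_force: [0.2, -0.8, -0.8]
finger_gap: 32.1
grip_force: 39.7
```

Run:
```python
from h import *
from bench import r
q=r.sense()
print(q["tool_pos"],q["tcp_rot"])
rows(q["tool_pos"],q["tcp_rot"][2],[((515.8,218.5,136),100.8,5)])
```

```text
[511.73541998 221.35394684 202.04909053] [-1.79975124e+02 -5.74863027e-02  1.00518124e+02]
[-0.7, 0.7, 13.2, np.float64(-0.01)] [-0.7, 0.7, 13.2, np.float64(-0.01)] [-0.7, 0.7, 13.2, np.float64(-0.01)] [-0.7, 0.7, 13.2, np.float64(-0.01)] [-0.7, 0.7, 13.2, np.float64(-0.01)]  -> [515.8 218.5 136. ]
```

Call:
apply_moves --pt "-1 -0.7 0.7 13 0 0 0" --pt "-1 -0.7 0.7 13 0 0 0" --pt "-1 -0.7 0.7 13 0 0 0" --pt "-1 -0.7 0.7 13 0 0 0" --pt "-1 0 0.5 13 0 0 0" --pt "-1 0 0 0 0 0 0" --pt "-1 0 0 0 0 0 0" --pt "-1 0 0 0 0 0 0"

```text
time: 24.6
tool_pos: [516.6, 216.6, 138.0]
tcp_rot: [179.9, -0.0, 100.3]
ft_force: [0.5, 0.4, -0.3]
finger_gap: 32.3
grip_force: 39.7
```

```bash
python3 look.py 6
```

```text
[516.6 216.6 138. ] [ 1.7993e+02 -1.0000e-02  1.0031e+02] 32.280356537409595
```

View pics/k6.png

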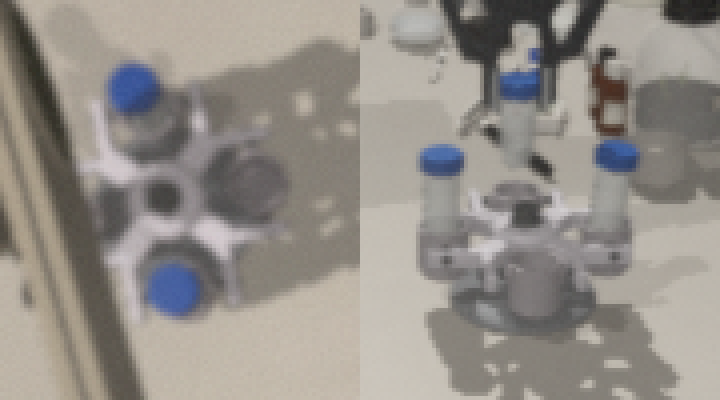

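Tube foot at (517,165), back bucket centred at about column 517: aligned. Lowering, with the y correction.

Call:
apply_moves --pt "-1 2.1 -0.4 5 0 0 0" --pt "-1 0 0 10 0 0 0" --pt "-1 0 0 10 0 0 0" --pt "-1 0 0 10 0 0 0" --pt "-1 0 0 10 0 0 0" --pt "-1 0 0 8 0 0 0" --pt "-1 0 0 6 0 0 0" --pt "-1 0 0 0 0 0 0"

```text
time: 25.5
tool_pos: [515.4, 218.5, 78.0]
tcp_rot: [-180.0, 0.0, 100.3]
ft_force: [0.1, -0.2, 0.6]
finger_gap: 32.5
grip_force: 39.8
```

Call:
apply_moves --pt "-1 0 0 1 0 0 0" --pt "-1 0 0 0 0 0 0" --pt "-0.1 0 0 0 0 0 0" --pt "0 0 0 0 0 0 0" --pt "0.1 0 0 0 0 0 0" --pt "0.2 0 0 0 0 0 0" --pt "0.2 0 0 0 0 0 0" --pt "0.2 0 0 0 0 0 0"

```text
time: 26.3
tool_pos: [515.3, 218.5, 77.3]
tcp_rot: [-180.0, -0.0, 100.3]
ft_force: [0.2, -0.4, 0.7]
finger_gap: 51.3
grip_force: 0.0
```

Call:
apply_moves --pt "0.2 0 0 -5 0 0 0" --pt "0.2 0 0 -15 0 0 0" --pt "0.2 0 0 -25 0 0 0" --pt "0.2 0 0 -25 0 0 0" --pt "0.2 0 0 -25 0 0 0" --pt "0.2 0 0 -25 0 0 0" --pt "1 -20 -2 -5 0 0 0.4" --pt "1 -30 -2 0 0 0 0.4"

```text
time: 27.1
tool_pos: [520.6, 169.5, 206.1]
tcp_rot: [179.7, -0.1, 96.4]
ft_force: [1.1, -0.3, 1.2]
finger_gap: 78.3
grip_force: 0.0
```

```bash
python3 look.py 7
python3 - <<'E'
from h import *
from bench import r
q=r.sense()
for n in("top","side"):
  S=dict(np.load(n+"7.npz"))
  for b in ([(235,120,470,230)] if n=="top" else [(270,120,390,310)]):
    for c,a,z,P in blue(S,b): print(n,c.round(1),a,z.round(1),P.round(1))
rows(q["tool_pos"],q["tcp_rot"][2],[((550.3,-154.2,180),67.3,13)])
E
```

```text
[520.6 169.5 206.1] [ 1.797e+02 -6.000e-02  9.638e+01] 78.34686092786328
top [387.6 178. ] 97 82.1 [ 549.1 -152.7   80.5]
top [411.8 188.5] 91 57.1 [ 520.7 -223.    55.6]
side [333.3 157.8] 33 106.2 [514.5 212.4 105.1]
side [358.9 158.4] 45 131.4 [595.5 160.2 130.1]
[-24.7, -0.3, 1.9, np.float64(0.44)] [-24.7, 0.6, 1.9, np.float64(0.44)] [-24.7, 1.6, 1.9, np.float64(0.44)] [-24.6, 2.5, 1.9, np.float64(0.44)] [-24.5, 3.5, 1.9, np.float64(0.44)] [-24.3, 4.4, 1.9, np.float64(0.44)] [-24.2, 5.4, 1.9, np.float64(0.44)] [-23.9, 6.3, 1.9, np.float64(0.44)] [-23.7, 7.2, 1.9, np.float64(0.44)] [-23.4, 8.1, 1.9, np.float64(0.44)] [-23.0, 9.0, 1.9, np.float64(0.44)] [-22.7, 9.9, 1.9, np.float64(0.44)] [-22.3, 10.8, 1.9, np.float64(0.44)]  -> [ 550.3 -154.2  180. ]
```

View pics/k7.png

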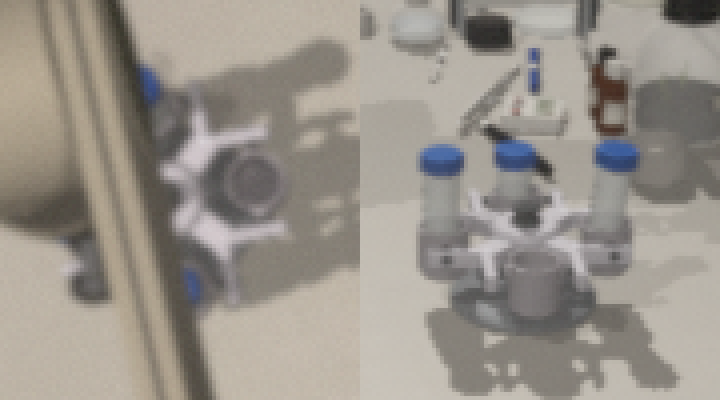

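The medium tube is seated in the back bucket with its top at 105 mm, cap at (515,157). One medium left.

Call:
apply_moves --pt "1 -25 0 1 0 0 0.45" --pt "1 -25 1 1 0 0 0.45" --pt "1 -25 2 2 0 0 0.45" --pt "1 -25 3 2 0 0 0.45" --pt "1 -25 4 2 0 0 0.45" --pt "1 -24 4 2 0 0 0.45" --pt "1 -24 5 2 0 0 0.45" --pt "1 -24 6 2 0 0 0.45"

```text
time: 28.0
tool_pos: [539.4, -30.2, 189.3]
tcp_rot: [179.9, -0.0, 78.3]
ft_force: [0.2, 0.5, -0.3]
finger_gap: 85.4
grip_force: 0.0
```

Call:
apply_moves --pt "1 -24 7 2 0 0 0.45" --pt "1 -23 8 5 0 0 0.45" --pt "1 -23 9 10 0 0 0.45" --pt "1 -22 10 15 0 0 0.45" --pt "1 -20 11 15 0 0 0.4" --pt "1 0 0 10 0 0 0" --pt "1 0 0 0 0 0 0" --pt "1 0 0 0 0 0 0"

```text
time: 28.8
tool_pos: [551.5, -149.2, 131.9]
tcp_rot: [-180.0, -0.0, 67.4]
ft_force: [-0.3, -0.2, 0.8]
finger_gap: 85.5
grip_force: 0.0
```

Run:
```python
from h import *
from bench import r
q=r.sense()
print(q["tool_pos"],q["tcp_rot"])
rows(q["tool_pos"],q["tcp_rot"][2],[((550.3,-154.2,53),67.3,1)])
```

```text
[ 551.45639369 -149.15645446  131.86098449] [-1.79994544e+02 -2.33980790e-02  6.73788717e+01]
[-5.1, 0.9, 78.9, np.float64(0.02)]  -> [ 550.3 -154.2   53. ]
```

Call:
apply_moves --pt "1 -5 0.6 5 0 0 0" --pt "1 0 0 20 0 0 0" --pt "1 0 0 25 0 0 0" --pt "1 0 0 20 0 0 0" --pt "1 0 0 9 0 0 0" --pt "1 0 0 0 0 0 0" --pt "-1 0 0 0 0 0 0" --pt "-1 0 0 0 0 0 0"

```text
time: 29.6
tool_pos: [551.1, -155.3, 54.0]
tcp_rot: [179.9, -0.0, 67.3]
ft_force: [1.1, 0.4, 0.7]
finger_gap: 58.9
grip_force: 0.0
```

Call:
apply_moves --pt "-1 0 0 0 0 0 0" --pt "-1 0 0 0 0 0 0" --pt "-1 0 0 0 0 0 0" --pt "-1 0 0 0 0 0 0" --pt "-1 0 0 0 0 0 0" --pt "-1 0 0 0 0 0 0" --pt "-1 0 0 0 0 0 0" --pt "-1 0 0 0 0 0 0"

```text
time: 30.4
tool_pos: [550.8, -155.2, 53.5]
tcp_rot: [179.9, -0.0, 67.3]
ft_force: [-1.4, 0.4, 6.4]
finger_gap: 32.0
grip_force: 39.5
```

Call:
apply_moves --pt "-1 0 0 -5 0 0 0" --pt "-1 0 0 -10 0 0 0" --pt "-1 0 0 -20 0 0 0" --pt "-1 0 0 -25 0 0 0" --pt "-1 0 0 -30 0 0 0" --pt "-1 0 0 -30 0 0 0" --pt "-1 0 0 -30 0 0 0" --pt "-1 0 0 0 0 0 0"

```text
time: 31.2
tool_pos: [552.6, -155.9, 208.9]
tcp_rot: [179.5, -0.0, 67.3]
ft_force: [0.9, 1.1, 0.1]
finger_gap: 32.4
grip_force: 39.7
```

Run:
```python
from h import *
from bench import r
q=r.sense()
print(q["tool_pos"],q["tcp_rot"])
rows(q["tool_pos"],q["tcp_rot"][2],[((540,90.9,205),100.8,10)])
```

```text
[ 552.64454034 -155.94741958  208.87326507] [ 1.79467987e+02 -1.54229491e-02  6.73158588e+01]
[22.3, -10.7, 0.4, np.float64(-0.67)] [22.9, -9.4, 0.4, np.float64(-0.67)] [23.4, -8.0, 0.4, np.float64(-0.67)] [23.8, -6.6, 0.4, np.float64(-0.67)] [24.2, -5.2, 0.4, np.float64(-0.67)] [24.4, -3.8, 0.4, np.float64(-0.67)] [24.6, -2.4, 0.4, np.float64(-0.67)] [24.7, -0.9, 0.4, np.float64(-0.67)] [24.7, 0.5, 0.4, np.float64(-0.67)] [24.6, 1.9, 0.4, np.float64(-0.67)]  -> [540.   90.9 205. ]
```

Call:
apply_moves --pt "-1 22 -10 0 0 0 -0.67" --pt "-1 23 -9 0 0 0 -0.67" --pt "-1 23 -8 0 0 0 -0.67" --pt "-1 24 -7 0 0 0 -0.67" --pt "-1 24 -5 0 0 0 -0.67" --pt "-1 24 -4 0 0 0 -0.67" --pt "-1 24 -2 0 0 0 -0.67" --pt "-1 24 -1 0 0 0 -0.67"

```text
time: 32.0
tool_pos: [540.2, 41.0, 202.2]
tcp_rot: [-180.0, -0.0, 94.3]
ft_force: [0.4, -1.4, -0.5]
finger_gap: 32.3
grip_force: 39.7
```

Call:
apply_moves --pt "-1 24 1 0 0 0 -0.67" --pt "-1 24 2 0 0 0 -0.67" --pt "-1 0 0 10 0 0 0" --pt "-1 0 0 15 0 0 0" --pt "-1 0 0 15 0 0 0" --pt "-1 0 0 15 0 0 0" --pt "-1 0 0 0 0 0 0" --pt "-1 0 0 0 0 0 0"

```text
time: 32.8
tool_pos: [538.2, 87.5, 146.4]
tcp_rot: [-179.9, -0.0, 100.8]
ft_force: [-0.5, 0.1, 0.1]
finger_gap: 31.9
grip_force: 39.7
```

```bash
python3 look.py 8
python3 - <<'E'
from h import *
from bench import r
q=r.sense()
rows(q["tool_pos"],q["tcp_rot"][2],[((540,90.9,78),100.8,1)])
E
```

```text
[538.2  87.5 146.4] [-1.7990e+02 -1.0000e-02  1.0076e+02] 31.925026418380167
[2.9, 1.3, 69.9, np.float64(-0.0)]  -> [540.   90.9  78. ]
```

View pics/k8.png

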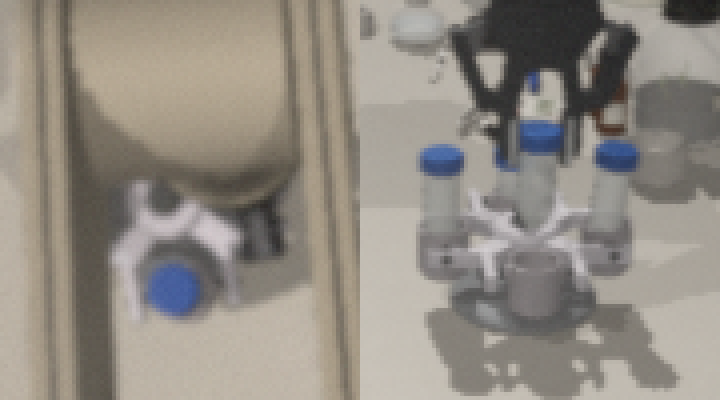

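Tube at column 540 down to 535, front bucket at about 536: the +1.8 mm x correction fits. Lowering.

Call:
apply_moves --pt "-1 2.5 1.3 8 0 0 0" --pt "-1 0 0 12 0 0 0" --pt "-1 0 0 12 0 0 0" --pt "-1 0 0 10 0 0 0" --pt "-1 0 0 10 0 0 0" --pt "-1 0 0 8 0 0 0" --pt "-1 0 0 5 0 0 0" --pt "-1 0 0 0 0 0 0"

```text
time: 33.7
tool_pos: [539.0, 90.7, 81.3]
tcp_rot: [-179.9, -0.0, 100.8]
ft_force: [0.5, 1.0, -0.6]
finger_gap: 32.2
grip_force: 39.7
```

Call:
apply_moves --pt "-1 0 0 3.5 0 0 0" --pt "-1 0 0 0 0 0 0" --pt "-0.1 0 0 0 0 0 0" --pt "0 0 0 0 0 0 0" --pt "0.1 0 0 0 0 0 0" --pt "0.2 0 0 0 0 0 0" --pt "0.2 0 0 0 0 0 0" --pt "0.2 0 0 0 0 0 0"

```text
time: 34.5
tool_pos: [539.6, 90.8, 78.8]
tcp_rot: [180.0, -0.0, 100.8]
ft_force: [0.8, -0.1, -0.9]
finger_gap: 51.4
grip_force: 0.0
```

Call:
apply_moves --pt "0.2 0 0 -5 0 0 0" --pt "0.2 0 0 -15 0 0 0" --pt "0.2 0 0 -25 0 0 0" --pt "0.2 0 0 -25 0 0 0" --pt "0.2 0 0 -25 0 0 0" --pt "0.2 0 0 -25 0 0 0" --pt "1 -30 0 -10 0 0 0" --pt "1 -40 -10 0 0 0 0"

```text
time: 35.3
tool_pos: [545.0, 20.8, 213.3]
tcp_rot: [179.6, 0.1, 101.0]
ft_force: [0.7, -1.4, 0.0]
finger_gap: 77.9
grip_force: 0.0
```

Call:
apply_moves --pt "1 -40 -10 0 0 0 0" --pt "1 -40 -10 0 0 0 0" --pt "1 -40 -10 0 0 0 0" --pt "1 -40 -10 0 0 0 0" --pt "1 -40 -10 0 0 0 0" --pt "1 0 0 0 0 0 0" --pt "1 0 0 0 0 0 0" --pt "1 0 0 0 0 0 0"

```text
time: 36.1
tool_pos: [531.5, -184.9, 209.5]
tcp_rot: [180.0, -0.0, 100.8]
ft_force: [-0.4, 1.1, 0.5]
finger_gap: 85.5
grip_force: 0.0
```

```bash
python3 look.py 9
python3 - <<'E'
from h import *
for n in("top","side"):
  S=dict(np.load(n+"9.npz"))
  for b in ([(235,120,470,230)] if n=="top" else [(270,120,390,310)]):
    for c,a,z,P in blue(S,b): print(n,c.round(1),a,z.round(1),P.round(1))
E
```

```text
[ 531.5 -184.9  209.5] [179.96  -0.   100.84] 85.49499066838425
top [267.8 161.7] 79 131.2 [595.1 167.1 129.6]
top [297.8 183.8] 95 105.7 [536.   90.2 116.6]
top [250.  193.4] 47 105.8 [513.2 215.7 128.1]
top [280.2 212.6] 32 130.8 [460.6 136.8 128.9]
side [333.4 157.9] 34 105.7 [514.4 212.5 104.6]
side [338.5 174.9] 53 105.8 [537.5  86.5 105. ]
```

View pics/k9.png

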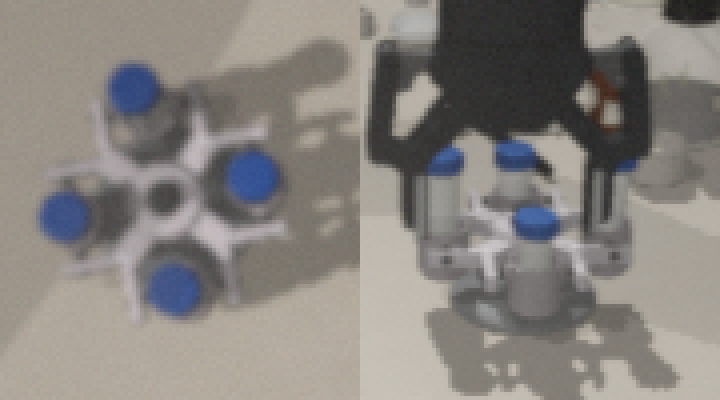

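All four tubes are seated, with tops at 130/130 mm for the talls and 105/105 mm for the mediums in opposite pairs. I'll check the short tube in the side depth, then hand in.

Run:
```python
from h import *
from bench import r
a,b=[dict(np.load(f"side{k}.npz")) for k in (0,9)]
u,v=proj(a,[(520.3,-224.7,56)])[0].astype(int)
for S in(a,b):
    P,uv,c=cloud(S,u-8,v-6,u+9,v+10); k=(P[:,2]>47)&(P[:,2]<62)&(np.hypot(P[:,0]-520,P[:,1]+224)<30); print(k.sum(),P[k].mean(0).round(1),P[k,2].max().round(1))
    ok=k.sum()
if ok>40: print(r.hand_in())
```

```text
147 [ 519.9 -228.4   54.9] 59.5
147 [ 520.  -228.4   55. ] 58.8
the job is handed in; nothing more can be done
None
```

The rotor is loaded and the job is handed in (no verdict came back): tall and medium tubes each sit in opposite buckets, tops at 130 mm and 105 mm as they should be when seated on the bucket floors, and the short tube has not moved.

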